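# Sweep the loose test tiles into the fence

## Task

Three bisque test tiles lie singly about the bench in front of the open side of the low three-sided wooden fence. Sweep or push all three with your fingers along the bench through the open side, until each lies flat on the bench completely inside the fence; do not pick up or lift any tile. Leave the stack of tiles, the cups and the tools where they are, and finish with your hand clear.

Things in the scene. Friction and masses are not known exactly. Their poses are not given: they have to be found in the camera images.
- fence: U-shaped fence of pale wood fixed to the bench at the robot's left: two side walls and a back wall, 22 mm high, 14 mm thick, no floor, fourth side open (towards the robot's right). Inside 220 mm wide, 130 mm deep. Origin on the bench at the middle of the open side, level with the side walls' ends; +x points into the fence (back wall at x = 130 mm), y across (side walls at y = +/-110 mm), z up
- tile_a: one of the three single tiles to sweep: bisque test tile, plain cream slab 60 x 42 x 8 mm (x, y, z), 20 to 40 g, lying flat alone on the bench, turned any way; origin at the centre of its underside, z up. Starts 110 to 170 mm out from the opening, towards the fence's +y side (nearer the robot)
- tile_b: one of the three single tiles to sweep: bisque test tile, plain cream slab 60 x 42 x 8 mm (x, y, z), 20 to 40 g, lying flat alone on the bench, turned any way; origin at the centre of its underside, z up. Starts 110 to 170 mm out from the opening, towards the fence's -y side (farther from the robot)
- tile_c: one of the three single tiles to sweep: bisque test tile, plain cream slab 60 x 42 x 8 mm (x, y, z), 20 to 40 g, lying flat alone on the bench, turned any way; origin at the centre of its underside, z up. Starts 320 to 360 mm out from the opening, near its middle line
- stack_0: bottom tile of a neat stack of three tiles of the same kind (60 x 42 mm, stack 24 mm high), loose, to be left alone; origin at the centre of its underside
- stack_1: middle tile of that stack, left alone; origin at the centre of its underside
- stack_2: top tile of that stack, left alone; origin at the centre of its underside
- egg_cup: small white porcelain cup, 48 mm across and 42 mm high, standing loose beside the sweeping path on the far side from the robot, left alone; origin at the centre of its underside
- wood_rib: kidney-shaped flat wooden rib, 41 x 94 x 6 mm (x, y, z), lying loose on the right of the bench, left alone; origin at the centre of its underside
- loop_tool: wooden-handled trimming tool, 24 x 150 x 14 mm (long axis y), lying loose on the right of the bench, left alone; origin at the centre of its underside
Things that resemble listed ones, but are neither listed nor needed, are in the scene too. What is shaped like the tile_c but pink is not meant. Leave any yellow look-alike of the tile_b alone.

How it is judged:
By the outcome, as a careful person would: the job done as asked, in the order asked, and still so for the second after the job is handed in, with the robot touching nothing.
It also fails if it takes over 72 s, if anything falls off the work surface, if the arm or the gripper's body presses on something with over 40 N, if the wrist force passes 120 N, or if a joint passes its speed limit or range.

## Robot

A 6-joint arm with a two-finger parallel gripper is mounted at the origin on the work surface; the furniture and walls round the work are solid. World frame = base frame: x ahead of the robot, y to its left, z up, the work surface at z = 0. Lengths are in m, angles in rad, forces in N, time in s.
With the tool pointing down it reaches from about 0.375 to 0.975 m from the base axis. Payload 3.8 kg.
Tool frame: the origin (TCP) lies at the very end of the fingers, on their centre line; the grasp point (between the pads) lies arm.pinch_z behind it (arm.pinch_z is the distance from the TCP to the grasp point, in m); y points along the fingers, z is the direction in which the jaws open and shut, and the axes are right-handed (so a half turn about y gives the same grasp; the last joint's range is limited). The gripper opens to 88 mm and grips with 3 to 60 N. Pads are 18 mm wide; open, the fingers measure 123 mm over their backs; the gripper's body (75 mm by 187 mm) begins 45 mm behind the grasp point.
Start: joints at [1.142, 0.264, 1.604, -0, 1.274, -0.037], TCP at [0.258, 0.624, 0.209] pointing down, gripper open.
Joint ranges: [-2.63, 2.63], [-0.94, 2.18], [0.31, 2.57], [-1.31, 4.45], [0, 2.66], [-2.55, 2.55]. Speed limits (rad/s): [2.57, 2.57, 3.14, 3.14, 3.14, 3.14].

## Interface

Orientations are given as a unit quaternion [x, y, z, w].
In Python, from plant import arm, eoat, solve_ik, optics, workorder, telemetry gives the robot as it stands. Calls block until the motion is done:
- arm.movep(position, orientation): joint-space move of the TCP to a pose.
- arm.servo_line(position, rate=0.15, frame=None): straight line of the TCP; frame=None keeps the orientation; rate is the mean speed in m/s.
- arm.movej(angles): joint-space move.
- eoat.command_gripper(opening): finger opening in m; the grip force is fixed at half the most; returns when the fingers have stopped.
- arm.pause(seconds).
- solve_ik(position, orientation): joint angles nearest the present ones, or None.
- optics.read_camera(name): name is "scene" or "side" or "wrist"; returns a dict with "img" (384x512x3 uint8, red, green, blue), "intrinsics" (3x3 intrinsics, pixels), "camera_from_world" (4x4, takes a point from world to camera coordinates). Camera axes: x right, y down, z forward; pixel columns grow to the right and rows downward; lengths in m; the calibration is good to about 2 mm. A picture is of the moment at which its call begins. There is no depth.
A pose or a line that the arm cannot do raises arm.MotionError and nothing moves.
- workorder.close_job(): hands the job in, once; it reports no verdict.
Readings, each from a call of its own:
- telemetry.current_t(): time.
- telemetry.current_q(): joint angles.
- telemetry.current_dq(): joint speeds.
- telemetry.current_effort(): joint torques, N m.
- telemetry.current_position(): TCP position.
- telemetry.current_orientation(): TCP orientation.
- telemetry.current_force(): force on the tool from outside, world axes, zero at the start.
- telemetry.current_torque(): the same for the moment, N m.
- telemetry.current_grip_width(): finger opening in m.
Only numpy, scipy, OpenCV 4.12 (cv2) and the standard library are available. Lean on these libraries where they do the work, as an engineer would, in place of code of your own. Each camera call takes 0.05 s, during which the arm holds its last target. There are 200 camera calls.

## Working session

There is one attempt and no reset: what is moved stays moved. The work goes in short steps, each a Python script; the robot and the scene stay as the last script left them, time stands still between calls to the robot, and variables do not carry over. Pictures are saved under pics/ and viewed, about 8 in all and at most 12, crops included, and the job is handed in when it is done.

```bash
mkdir -p pics
python3 - <<'E'
from plant import arm,optics,telemetry
import cv2,numpy as np
for n in ("scene","side"):
    d=optics.read_camera(n); cv2.imwrite(f"pics/{n}0.png",cv2.resize(d["img"][:,:,::-1],(800,600),interpolation=cv2.INTER_CUBIC)); np.savez(f"{n}0.npz",**d)
    T=np.linalg.inv(d["camera_from_world"]);print(n,T[:3,3].round(3),T[:3,2].round(2))
print(telemetry.current_orientation(),arm.pinch_z,telemetry.current_t(),telemetry.current_grip_width())
E
```

```text
scene [0.008 0.467 0.413] [ 0.64 -0.65 -0.41]
side [ 0.352 -0.918  0.762] [ 0.17  0.75 -0.64]
[ 0.69427587 -0.13779198  0.13746322 -0.69289123] 0.0187 0.1 0.08788680370725979
```

View pics/scene0.png

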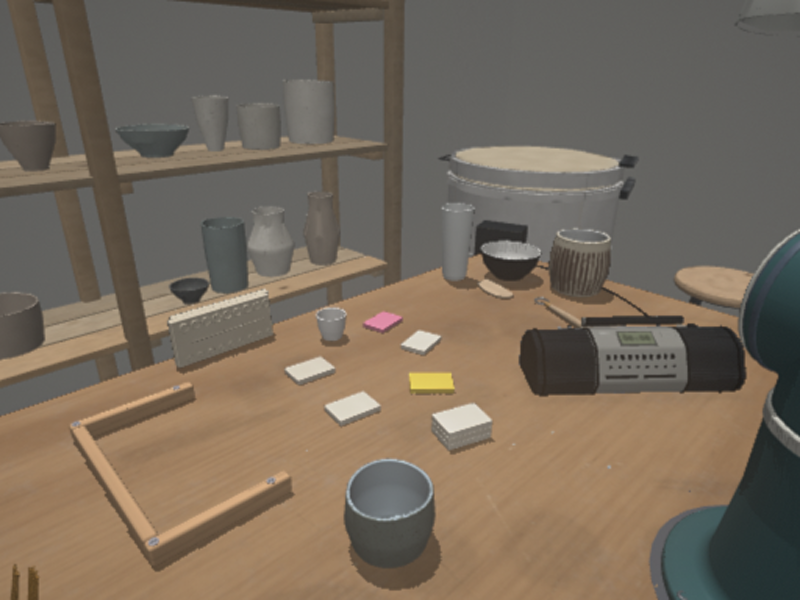

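View pics/side0.png

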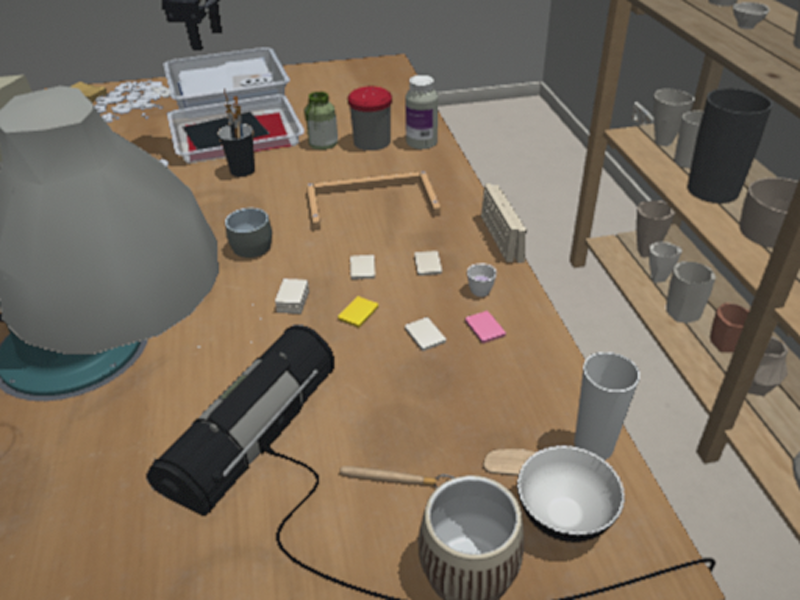

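The views agree. In the side view, tile a is at (362,266), b at (428,262) and c at (425,333). The stack is at (292,295), yellow at (358,311), pink at (486,326), the egg cup at (481,280), and the fence spans about (308..440, 175..225). In the scene view, the tiles are at (352,408), (310,370) and (421,342). Next I'll measure on the planes.

```bash
cat > h.py <<'E'
import cv2,numpy as np
def ray(d,pts,z):
    "pixels (native) -> world xy on plane z"
    M=d["intrinsics"]@d["camera_from_world"][:3]
    H=M[:,[0,1,3]].copy(); H[:,2]+=M[:,2]*z
    return cv2.perspectiveTransform(np.float64(pts).reshape(-1,1,2),np.linalg.inv(H))[:,0]
def rect(d,z,x0,x1,y0,y1,s=1000):
    "top-down picture of plane z; right = -y, up = +x"
    M=d["intrinsics"]@d["camera_from_world"][:3]
    H=M[:,[0,1,3]].copy(); H[:,2]+=M[:,2]*z
    A=np.array([[0,-1/s,x1],[-1/s,0,y1],[0,0,1.]])
    return cv2.warpPerspective(d["img"],H@A,(int((y1-y0)*s),int((x1-x0)*s)),flags=cv2.INTER_LINEAR|cv2.WARP_INVERSE_MAP)
def tiles(d,z=.008,col="white",amin=30):
    hsv=cv2.cvtColor(d["img"],cv2.COLOR_RGB2HSV)
    m={"white":cv2.inRange(hsv,(0,0,165),(40,60,255)),"yellow":cv2.inRange(hsv,(22,120,100),(35,255,255)),
       "pink":cv2.inRange(hsv,(150,80,100),(178,255,255))}[col]
    out=[]
    for c in cv2.findContours(m,cv2.RETR_EXTERNAL,cv2.CHAIN_APPROX_NONE)[0]:
        if cv2.contourArea(c)<amin: continue
        w=ray(d,c.reshape(-1,2),z)*1000
        (x,y),(a,b),t=cv2.minAreaRect(np.float32(w))
        if a<b: a,b,t=b,a,t+90
        if a<110 and b>20: out.append((round(x),round(y),round(a),round(b),round(t)))
    return out
E
python3 - <<'E'
from h import *
for n in("scene","side"):
    d=dict(np.load(n+"0.npz"))
    for c in("white","yellow","pink"): print(n,c,[t for t in tiles(d,.008,c) if 250<t[0]<900 and abs(t[1])<700])
    print("stack z24",[t for t in tiles(d,.024) if 200<t[0]<900 and abs(t[1])<600])
    im=rect(d,.022,.3,.85,-.1,.7); cv2.imwrite(f"pics/r{n}.png",im[:,:,::-1])
E
```

```text
scene white [(363, 7, 63, 45, 72), (477, 89, 60, 42, 81), (592, 73, 59, 43, 84), (543, -107, 62, 42, 106), (695, -564, 70, 45, 48)]
scene yellow [(444, -24, 60, 49, 47)]
scene pink [(635, -108, 68, 47, 101)]
stack z24 [(349, 25, 61, 43, 72), (458, 104, 58, 40, 81), (569, 89, 57, 41, 84), (522, -84, 59, 40, 106), (667, -523, 67, 43, 48)]
side white [(871, -468, 95, 24, 90), (546, -106, 62, 43, 105), (350, 50, 64, 43, 72), (479, 91, 62, 42, 80), (595, 75, 63, 43, 84)]
side yellow [(452, -31, 66, 45, 47)]
side pink [(642, -116, 65, 43, 101)]
stack z24 [(860, -478, 93, 24, 90), (542, -123, 61, 42, 105), (350, 30, 63, 42, 72), (476, 70, 61, 41, 80), (590, 54, 61, 42, 84)]
```

View pics/rside.png

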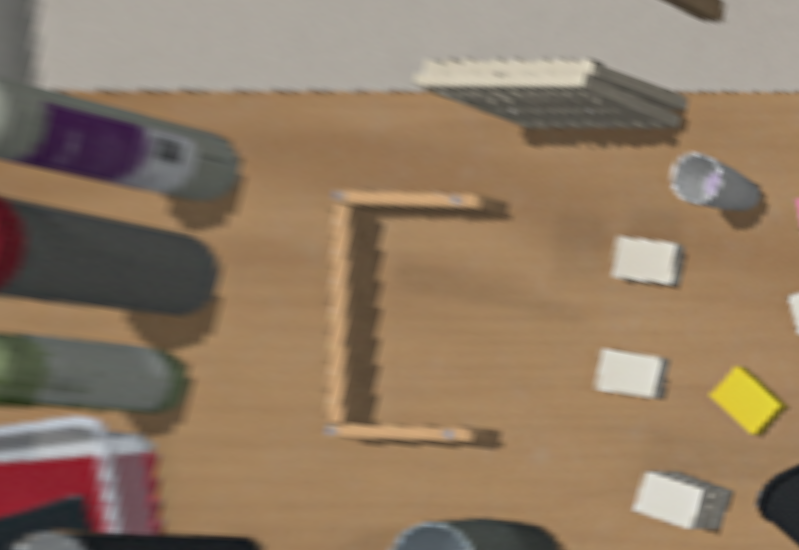

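View pics/rscene.png

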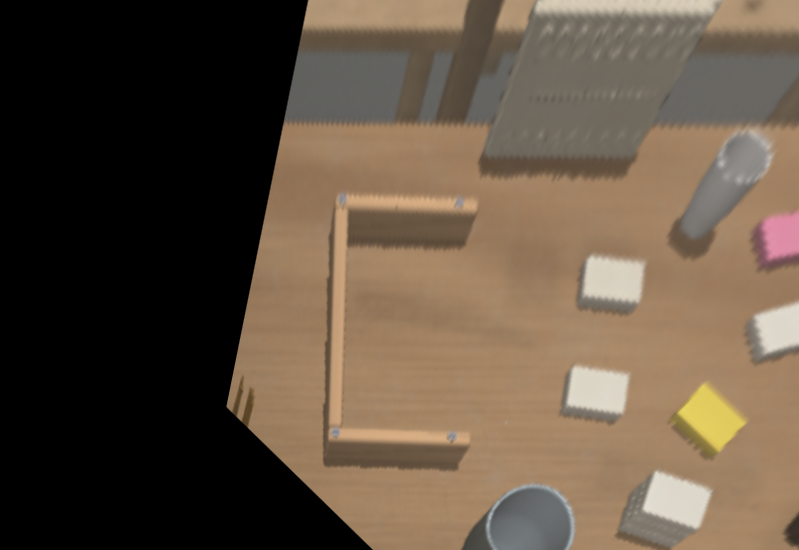

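Both rectified views agree:
- **Fence:** the mouth wall centres are at about (.411,.230) and (.648,.222), 237 mm apart against an expected 234. The origin is about (.5295,.226), with +x along (.034,.999).
- **Tiles:** they measure about 60x43, which matches. a is at (478,90), b at (594,74) and c at (545,-106).

Next I'll check clearance to the grey box, cup and bowl, and the IK.

Run:
```python
from h import *
from plant import solve_ik,telemetry
from scipy.spatial.transform import Rotation as R
k=512/800
s=dict(np.load("scene0.npz"));e=dict(np.load("side0.npz"))
print("box base scene",ray(s,np.array([[175,365],[272,335]])*k,0).round(3).tolist()," side",ray(e,np.array([[487,225],[513,260],[524,258]])*k,0).round(3).tolist())
print("box top left",ray(e,np.array([[487,187]])*k,.06).round(3), ray(s,np.array([[170,318]])*k,.06).round(3))
print("cup mid",ray(s,np.array([[332,326]])*k,.021).round(3),ray(e,np.array([[481,281]])*k,.021).round(3))
print("bowl base",ray(s,np.array([[390,560]])*k,0).round(3),ray(e,np.array([[250,255]])*k,0).round(3))
for sg in(1,-1):
    q=R.from_matrix(np.array([[0,-sg,0],[0,0,-1],[sg,0,0]]).T).as_quat()
    print(q.round(3)); 
    for p in([.593,.012,.1],[.593,.28,.003],[.478,.03,.003],[.475,.28,.003],[.545,-.17,.003],[.545,.23,.003]):
        j=solve_ik(p,q); print(None if j is None else np.round(j,2))
```

```text
box base scene [[0.742, 0.203], [0.729, 0.047]]  side [[0.736, 0.17], [0.747, 0.051], [0.769, 0.052]]
box top left [[0.745 0.209]] [[0.773 0.187]]
cup mid [[ 0.655 -0.018]] [[ 0.665 -0.02 ]]
bowl base [[0.272 0.216]] [[0.287 0.18 ]]
[ 0.5 -0.5  0.5 -0.5]
[-0.02  0.2   1.89 -0.    1.05 -0.02]
[ 0.4   0.42  1.81 -0.    0.91  0.4 ]
[ 0.01  0.13  2.19 -0.    0.82  0.01]
[ 0.49  0.25  2.04 -0.    0.85  0.49]
[-0.35  0.28  2.   -0.    0.86 -0.35]
[ 0.36  0.32  1.96 -0.    0.87  0.36]
[ 0.5  0.5 -0.5 -0.5]
None
None
None
None
None
None
```

```bash
cat >> h.py <<'E'
Q=[.5,-.5,.5,-.5]
def push(x0,y0,x1,y1,z=.003):
    from plant import arm,telemetry
    p=telemetry.current_position()
    arm.movep([x0,y0,.09],Q); arm.servo_line([x0,y0,z],rate=.1)
    f0=telemetry.current_force()
    arm.servo_line([x1,y1,z],rate=.08)
    print("end",np.round(telemetry.current_position(),4),"f",np.round(f0,1),np.round(telemetry.current_force(),1),"t",telemetry.current_t())
    arm.pause(.2); arm.servo_line([x1,y1-.02,z],rate=.08); arm.servo_line([x1,y1-.02,.09],rate=.15)
E
python3 - <<'E'
from h import *
from plant import arm,eoat,optics,telemetry
eoat.command_gripper(.012)
push(.592,.015,.594,.262)
d=optics.read_camera("side"); print(tiles(d)); cv2.imwrite("pics/s1.png",rect(d,.008,.3,.8,-.25,.5)[:,:,::-1])
E
```

```text
end [0.594  0.2618 0.003 ] f [0.3 0.3 0.4] [0.2 0.8 0.5] t 8.0417
[(546, -106, 62, 43, 105), (350, 50, 64, 43, 72), (479, 91, 62, 42, 80), (595, 75, 63, 43, 84)]
```

View pics/s1.png

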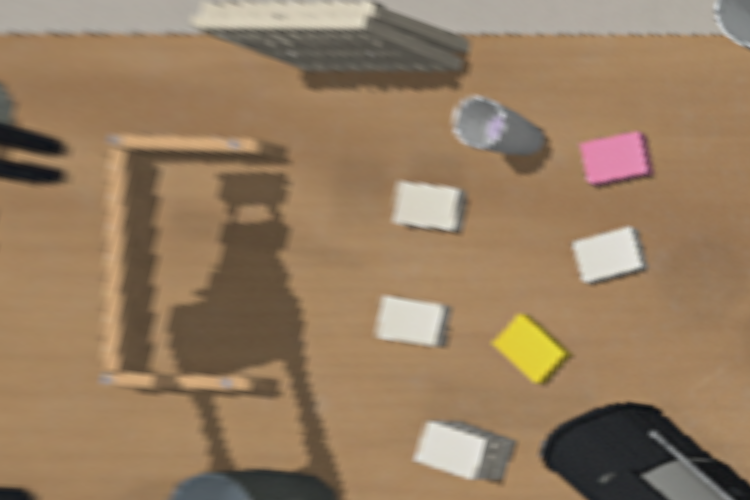

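Tile b has not moved: it is still at (428,206) in this crop, and the contact force was about 0. The fingers and their shadow look spread apart, so I suspect they straddled the tile. I'll check the grip width and the cup.

Run:
```python
from h import *
from plant import arm,eoat,optics,telemetry
print(telemetry.current_grip_width(),telemetry.current_position(),telemetry.current_orientation())
r=eoat.command_gripper(.012); print(r,telemetry.current_grip_width(),telemetry.current_t())
arm.pause(.5);print(telemetry.current_grip_width())
d=optics.read_camera("wrist"); cv2.imwrite("pics/w1.png",d["img"][:,:,::-1])
d=optics.read_camera("side"); cv2.imwrite("pics/s2.png",cv2.resize(d["img"][90:230,100:356,::-1],None,fx=3,fy=3))
```

```text
0.012109203016066905 [0.59292118 0.24171314 0.08862391] [ 0.50076051 -0.50030978  0.49962704 -0.49930136]
False 0.012099225677039086 9.6417
0.011740022889477219
```

View pics/s2.png

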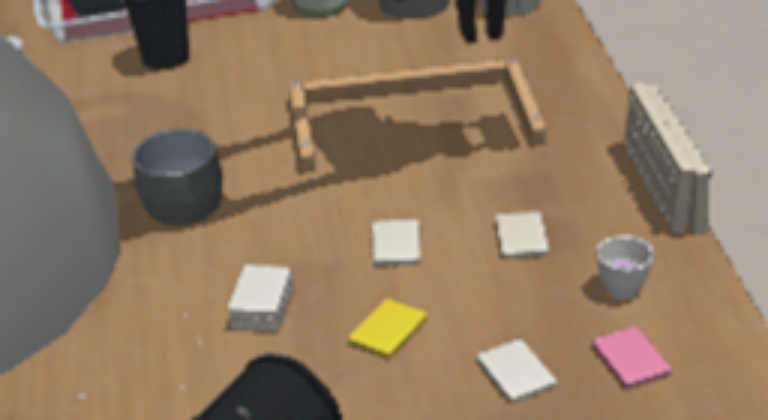

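Run:
```python
from h import *
from plant import arm,optics,telemetry
out=[]
p=telemetry.current_position();print(p)
for n in("side","scene"):
    d=optics.read_camera(n);np.savez(n+"1.npz",**d)
    c=d["camera_from_world"][:3]@np.r_[p,1]; u=d["intrinsics"]@c; u=(u/u[2])[:2]; print(n,u.round(1))
    im=d["img"][:,:,::-1].copy(); cv2.circle(im,tuple(int(v) for v in u),2,(0,0,255),-1)
    x,y=np.clip(u.astype(int)-[64,96],0,[384,192]); out.append(cv2.resize(im[y:y+192,x:x+128],(384,576)))
    print(x,y)
cv2.imwrite("pics/chk.png",np.hstack(out))
```

```text
[0.59405665 0.24202067 0.0900936 ]
side [259.7 111.6]
195 15
scene [119.  227.7]
54 131
```

View pics/chk.png

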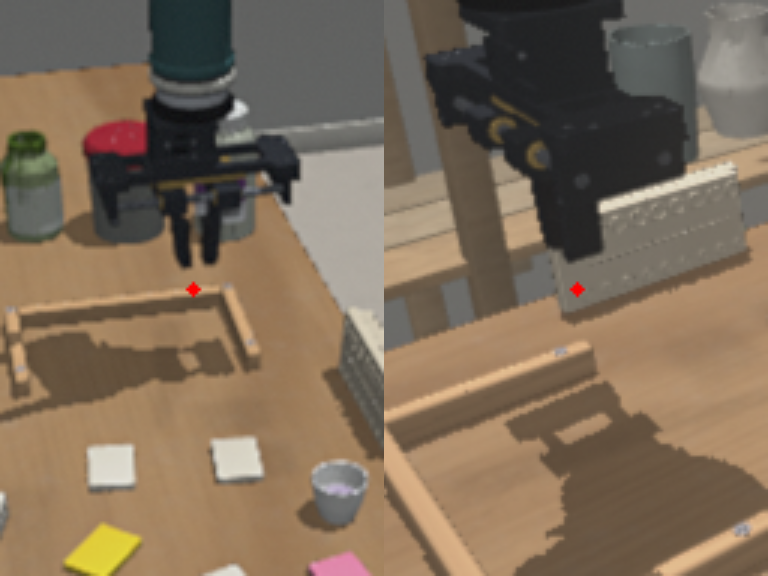

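The calibration dot lands clearly below the visible fingertips in both views: side tip at (197,262) against dot (194,290), scene tip at (575,260) against dot (577,290). So with the fingers nearly closed, the real tips sit well above the reported TCP, and they passed over the tile. I'll quantify the offset and then touch the bench gently in free space.

Run:
```python
from h import *
from plant import arm,optics,telemetry,eoat
p=telemetry.current_position()
for n,v in(("side",15+262/3),("scene",131+260/3)):
    d=dict(np.load(n+"1.npz"));M=d["intrinsics"]@d["camera_from_world"][:3]
    for z in(0,.01,.015,.02,.025,.03):
        u=M@np.r_[p[:2],p[2]+z,1]; print(n,z,(u[:2]/u[2]).round(1),"tip row",round(v,1))
# touch-down on free bench behind tile b
arm.movep([.592,.012,.06],Q); arm.servo_line([.592,.012,.004],rate=.1)
f0=np.array(telemetry.current_force())
for z in np.arange(.002,-.034,-.002):
    arm.servo_line([.592,.012,z],rate=.03); f=np.array(telemetry.current_force())-f0
    if abs(f[2])>2: break
print("contact z",z,telemetry.current_position(),f.round(1),telemetry.current_t())
arm.servo_line([.592,.012,z+.006],rate=.05)
print(telemetry.current_force())
```

```text
side 0 [259.7 111.6] tip row 102.3
side 0.01 [259.6 108.6] tip row 102.3
side 0.015 [259.6 107.1] tip row 102.3
side 0.02 [259.5 105.5] tip row 102.3
side 0.025 [259.5 104. ] tip row 102.3
side 0.03 [259.5 102.4] tip row 102.3
scene 0 [119.  227.7] tip row 217.7
scene 0.01 [118.2 222.9] tip row 217.7
scene 0.015 [117.8 220.5] tip row 217.7
scene 0.02 [117.4 218.1] tip row 217.7
scene 0.025 [116.9 215.6] tip row 217.7
scene 0.03 [116.5 213.2] tip row 217.7
contact z -0.03 [ 0.59240971  0.01199654 -0.02894571] [-2.4  0.3  7. ] 16.225
[-0.27627082  0.27512351 -0.48079194]
```

The contact was at about -0.029, but the egg cup (42 mm) may lie under the gripper's body there, so it's ambiguous. I'll rise, check the cup, and repeat the touch on bare bench in front of the fence, at two openings.

Run:
```python
from h import *
from plant import arm,optics,telemetry,eoat
arm.servo_line([.592,.012,.06],rate=.15)
def touch(x,y,z0):
    arm.servo_line([x,y,z0],rate=.1)
    f0=np.array(telemetry.current_force())
    for z in np.arange(z0-.0015,-.036,-.0015):
        arm.servo_line([x,y,z],rate=.05); f=np.array(telemetry.current_force())-f0
        if abs(f[2])>2: break
    print("contact",z.round(4),np.round(telemetry.current_position(),4),f.round(1),telemetry.current_grip_width(),telemetry.current_t())
    arm.servo_line([x,y,z+.03],rate=.1)
arm.movep([.53,.175,.06],Q)
touch(.53,.175,-.014)
eoat.command_gripper(.04)
touch(.53,.175,0)
arm.servo_line([.53,.175,.09],rate=.2)
a=dict(np.load("side0.npz"));d=optics.read_camera("side")
D=cv2.absdiff(a["img"],d["img"]).max(2); y0=140
print("cup diff",D[165:195,295:322].max(),"tiles",tiles(d))
```

```text
contact -0.0305 [ 0.5302  0.1751 -0.029 ] [-4.  -1.9 11.1] 0.012082726594863492 21.575
contact -0.03 [ 0.5302  0.175  -0.029 ] [-2.8 -1.6  7.8] 0.04016061703177594 27.8583
cup diff 7 tiles [(546, -106, 62, 43, 105), (350, 50, 64, 43, 72), (479, 91, 62, 42, 80), (595, 75, 63, 43, 84)]
```

The bench is at a reported z of -0.029 at both openings, so the offset is a constant 29 mm. Nothing in the scene has moved. I'll push with z = -0.025, which puts the tips about 4 mm above the bench.

```bash
sed -i 's/,\.09\]/,.04]/g; s/z=\.003/z=-.025/; s/rate=\.08)$/rate=.1)/' h.py
python3 - <<'E'
from h import *
from plant import arm,eoat,optics,telemetry
eoat.command_gripper(.012)
push(.592,.016,.594,.262)
d=optics.read_camera("side"); print(tiles(d),telemetry.current_t()); cv2.imwrite("pics/s3.png",rect(d,.008,.3,.8,-.25,.5)[:,:,::-1])
E
```

```text
end [ 0.594   0.2617 -0.025 ] f [ 0.3 -0.3 -0.4] [-0.5  0.5 -0.2] t 33.6917
[(546, -106, 62, 43, 105), (350, 50, 64, 43, 72), (479, 91, 62, 42, 80), (594, 310, 57, 42, 89)] 34.925
```

View pics/s3.png

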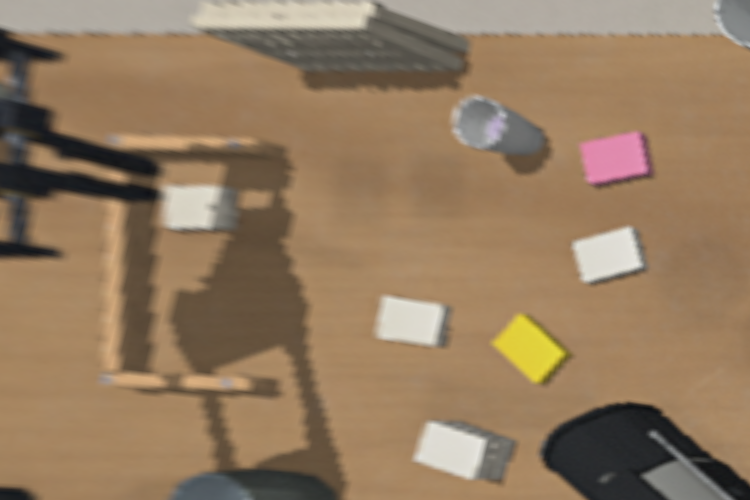

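Tile b is now inside, at (594,~306) and square to the fence. Next are a, then c.

Run:
```python
from h import *
from plant import arm,eoat,optics,telemetry
push(.478,.034,.472,.262)
d=optics.read_camera("side"); t=tiles(d); print(t,telemetry.current_t())
a=[q for q in t if abs(q[0]-472)<30 and q[1]>260]
if a and a[0][0]<488:
    push(.545,-.168,.536,.234)
    arm.movep([.5,.1,.17],Q)
    d=optics.read_camera("side"); print(tiles(d),telemetry.current_t(),telemetry.current_force())
    s=optics.read_camera("scene"); print(tiles(s))
cv2.imwrite("pics/s4.png",np.vstack([rect(d,.008,.35,.7,-.2,.4),rect(s,.008,.38,.7,-.2,.4)][:2])[:600,:,::-1])
```

```text
end [ 0.472   0.2617 -0.025 ] f [-0.5  0.2  0.1] [-0.5 -0.7 -0.5] t 39.1
[(546, -106, 62, 43, 105), (350, 50, 64, 43, 72), (470, 309, 59, 43, 90), (594, 305, 64, 42, 90)] 40.3333
end [ 0.536   0.2339 -0.025 ] f [ 0.  -0.6  1. ] [-0.1  0.2  0.2] t 46.85
[(350, 50, 63, 43, 72), (545, 277, 65, 43, 93), (470, 306, 64, 44, 90), (594, 305, 64, 42, 90)] 48.825 [-0.19060655 -0.14074745 -1.38370254]
[(467, 303, 60, 43, 90), (543, 274, 60, 43, 92), (591, 303, 60, 43, 90), (363, 7, 64, 45, 71)]
```

View pics/s4.png

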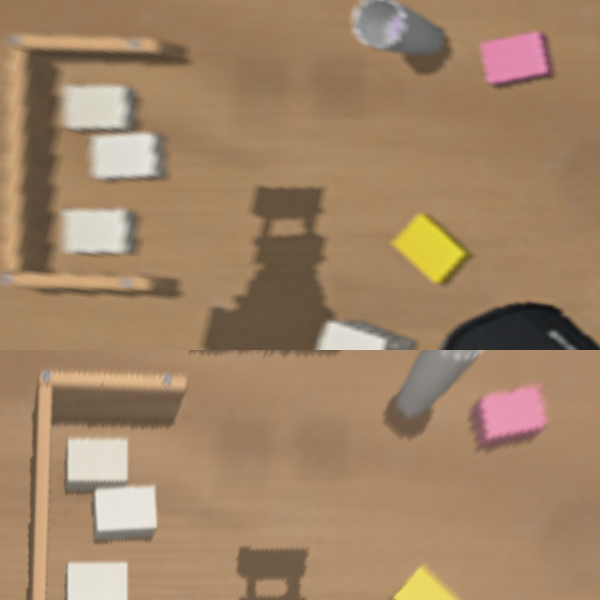

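All three tiles lie flat inside the fence and don't overlap. The outer edge of c is at y≈.243, and the opening line is at about .226. The stack, yellow, pink and cup look unmoved, and the hand is up and clear.

Run:
```python
from plant import workorder
workorder.close_job()
```

```text
the job is handed in; nothing more can be done
```

All three tiles were pushed along the bench into the fence with the fingers nearly closed, and the job was handed in at about 49 s of the 72 s allowed.

- **Final positions:** both cameras agree to about 3 mm. Tile a is at (.469,.304), b at (.593,.304) and c at (.544,.275). All three are flat and separate, with their outer edges at least about 17 mm inside the opening line.
- **Left alone:** the stack's position matched its first measurement. The cup and the yellow and pink look-alikes looked unmoved in the last picture. I did not check the wood rib and loop tool afterwards, but no move went near them. The hand finished raised and clear.
- **What disagreed:** the first push missed because the real fingertips sit about 29 mm above the reported TCP. They passed over tile b without touching it. I confirmed the offset with three light touches on the bench at about 7 to 11 N and corrected the pushing height.
- **Possible cup contact:** the first of those touches was close to the egg cup. The cup's image had not changed afterwards, and the contact height matched the bare-bench touches.

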